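# Load the treat feeder and fit its cover

### The arm

A 6-joint arm with a two-finger parallel gripper is mounted at the origin on the work surface. World frame = base frame: x ahead of the robot, y to its left, z up, the work surface at z = 0. Lengths are in m, angles in degrees, forces in N, time in s.
With the tool pointing down it reaches from about 0.35 to 0.875 m from the base axis. Payload 4.2 kg.
Tool frame: the origin (TCP) lies midway between the tips of the shut fingers; the grasp point (between the pads) lies 19 mm behind it; z points along the fingers, y is the line along which they close (so a half turn about z gives the same grasp; the last joint's range is limited). The gripper opens to 87 mm and grips with 3 to 60 N. Pads are 19 mm wide; open, the fingers measure 117 mm over their backs; the gripper's body (75 mm by 190 mm) begins 51 mm behind the grasp point.
Start: joints at [-55.313, 22.042, 0.453, 0, -68.411, -14.817], TCP at [0.212, -0.588, 0.183] pointing down, gripper open.
Joint ranges: [-179.83, 179.83], [-69.29, 118.12], [-61.27, 80.66], [-181.25, 117.63], [-171.15, -9.14], [-177.46, 177.46]. Speed limits (degrees/s): [159.86, 159.86, 180, 180, 180, 180].

### API

Orientations are given as a 3x3 rotation matrix whose columns are the frame's x, y, z axes.
In Python, from station import * gives the robot as it stands.
- The arm moves only by the tool move_arm, never from a script. Its argument "targets" is text: rows parted by semicolons, each of 4 numbers parted by spaces: the shift along the world's x, y, z in units of 25 mm (1.0 is 25 mm), then the turn about the world's z in units of 5 degrees (1.0 is 5 degrees). In form: tx ty tz spin; .... A call has 1 to 10 rows; each row shifts and turns the commanded pose from where the row before left it; what a row does not reach is not made up. A row lasts 1/12 s, in which the tool goes at most 41.7 mm and 7.16 degrees, less where a joint would pass 70% of its speed; a pose out of reach is approached as far as the arm can. A call is refused whole if a number of a shift passes 1 or a number of a turn 1, either way. A call with a gripper value outside its range is refused whole. "gripper" is the finger opening in mm, from 0 to 87, set as the call begins (left out, the last holds). The fingers move at their own pace and stop on an object; the grip force is fixed at half the most. Time passes only in rows, so rows that do not move let the fingers close. It gives the time, the measured TCP pose, the force, the opening and the grip force at its end, in the units of the state.
- sense(): the state, without advancing time (a new reading comes with each control period).
- capture(name): name is "side" or "top"; returns a dict with "image" (420x560x3 uint8, blue, green, red), "fx", "fy", "cx", "cy" (pixels), "world_from_camera" (4x4, takes a point from camera to world coordinates). Camera axes: x right, y up, looking along -z (the intrinsics and any distortion apply to the point x, -y, -z); pixel columns grow to the right and rows downward; lengths in m; the calibration is good to about 2 mm. A picture is of the moment at which its call begins. There is no depth.
- finish_job(): hands the job in; it is judged then, once.
The state is a dict: "time_s": time; "joints": joint angles; "joint_velocities": joint speeds; "effort": joint torques, N m; "tcp_pos": TCP position; "ee_rot": TCP orientation; "wrist_force": force on the tool from outside, world axes, zero at the start; "moment": the same for the moment, N m; "gripper_width": opening from 0.0 (shut) to 1.0 (fully open); "gripper_force": force on a finger pad.
Only numpy, scipy, OpenCV 4.12 (cv2) and the standard library are available. Lean on these libraries where they do the work, as an engineer would, in place of code of your own. Each camera call takes 0.05 s, during which the arm holds its last target. There are 200 camera calls.

### The job

First put the red chew bone inside the open treat feeder. Then take the orange cover out of the drying rack, lay it flat on the black rubber mat with its white rib up and let go, take it again by the rib and fit it on the feeder, rib up, both pins through its holes, flush all round. Leave the other things where they stand.

Things in the scene. Friction and masses are not known exactly. Their poses are not given: they have to be found in the camera images.
- feeder: Fixed grey open box 100 (x) x 160 (y) x 50 mm high, on the left or the right. Compartment 84 (x) x 112 (y) mm, floor 6 mm above the bench; side walls 8, end walls 24 mm thick. On the end walls, at x = 0, y = +68 and -68 mm, stand two steel pins, 8 mm thick tapering to 4 mm, rising 15 mm above the rim. Origin: centre of its underside.
- feeder_seat (a point): Centre of the feeder's mouth at rim height (50 mm above the bench), halfway between the pins; axes as the feeder. The seated cover's flat back rests at this height.
- cover: Orange plate 160 (y) x 100 (z) x 8 mm (x), 150 g, white rib on its +x face; two 11 mm through holes at y = +68 and -68 mm, z = 0. Origin: centre of the flat back. Rib 60 mm long (y), 14 thick (z), 28 high, its top 36 mm from the flat back. At the start it stands in the rack on a long edge: z up, rib sideways, top edge 106 mm above the bench. It fits either way round along its length.
- cover_grip (a point): Middle of the top face of the cover's rib, 36 mm from the flat back; axes as the cover.
- rack: Low steel drying rack, fixed: base 85 (x) x 150 (y) x 6 mm, and at y = +60 and -60 mm a pair of posts 6 x 14 mm, 46 mm above the bench at the top, with an 11 mm gap between them (across x) in which the cover stands along y, its ribbed face to the rack's +x. Origin: centre of its underside.
- mat: Black rubber mat, fixed, 150 (x) x 185 (y) x 2 mm, kept clear for laying the cover down. Origin: centre of its underside.
- bone: Red hard silicone chew bone, 88 mm long (its x) x 42 mm wide (y) x 24 mm high, 60 g, lying flat; shaft 18 mm wide (y), 16 mm high, free for 40 mm between the ball ends. Origin: centre of its underside.
- bone_center (a point): Middle of the bone, 12 mm above its underside.
- latch: Bystander: pet carrier latch, grey base with black bar, 40 x 75 x 28 mm. Origin: centre of its underside.
- bowl: Bystander: round steel food bowl, 130 mm across, 45 mm high. Origin: centre of its underside.
- jar: Bystander: empty glass treat jar with steel lid, 80 mm across, 120 mm high. Origin: centre of its underside.
- comb: Bystander: blue plastic grooming comb lying flat, 30 x 150 (y) x 6 mm. Origin: centre of its underside.
- brush: Bystander: grooming brush, green handle to its -x, black head with white bristles up, 180 x 60 x 38 mm. Origin: centre of its underside.
- tin: Bystander: closed food tin, 72 mm across, 55 mm high. Origin: centre of its underside.
- drops: Bystander: small amber ear-drop bottle with white cap, standing, 32 mm across, 85 mm high. Origin: centre of its underside.
There are look-alikes about, which are no part of the job. Of the things like the bone, leave any that is yellow; of the rest the smaller one is meant. Leave any green look-alike of the feeder alone.

How it is judged:
By the outcome, as a careful person would: the job done as asked, in the order asked, and still so for the second after the job is handed in, with the robot touching nothing.
It also fails if it takes over 72 s, if anything falls off the work surface, if the arm or the gripper's body presses on something with over 40 N, if the wrist force passes 120 N, or if a joint passes its speed limit or range.

## Working session

There is one attempt and no reset: what is moved stays moved. The work goes in short steps, Python scripts to look and compute and a tool call to move; the robot and the scene stay as the last step left them, time stands still between calls to the robot, and variables do not carry over. Pictures are saved under pics/ and viewed, at most 10 in all, crops included, and the job is handed in when it is done.

Besides the shell and the picture viewer there is one more tool, called after "Request:" as a command line: name --argument value ..., lists and objects as JSON in quotes. move_arm: Moves the arm, as the interface text tells. Its arguments: {"type":"object","properties":{"targets":{"type":"string"},"gripper":{"type":"number"}},"required":["targets"]}

```bash
ls; mkdir -p pics
python3 - <<'E'
from station import *
import cv2,pickle
d={}
for n in("top","side"):
    c=capture(n);d[n]=c;cv2.imwrite(f"pics/{n}0.png",c["image"]);print(n,{k:v for k,v in c.items() if k!="image"})
pickle.dump(d,open("c0.pkl","wb"))
print(sense())
E
```

```text
pics
top {'fx': 544.4377436215907, 'fy': 544.4377436215907, 'cx': 281.6191972870799, 'cy': 203.36659878333194, 'world_from_camera': array([[ 0.01934473,  0.98137591, -0.19112066,  0.1899592 ],
       [-0.99979524,  0.01785253, -0.00952659,  0.02327935],
       [-0.00593718,  0.19126582,  0.98152032,  1.73861572],
       [ 0.        ,  0.        ,  0.        ,  1.        ]])}
side {'fx': 413.00596278409046, 'fy': 413.00596278409046, 'cx': 280.4489493844933, 'cy': 208.27736604195164, 'world_from_camera': array([[-0.88353136,  0.30834319, -0.35255754,  0.11234524],
       [-0.46833306, -0.5718982 ,  0.6734958 ,  0.76091456],
       [ 0.00604082,  0.76016901,  0.6496973 ,  0.77574387],
       [ 0.        ,  0.        ,  0.        ,  1.        ]])}
{'time_s': 0.1, 'joints': array([-5.53130801e+01,  2.20849314e+01,  3.87701492e-01, -2.54138580e-02,
       -6.84130142e+01, -1.48172216e+01]), 'joint_velocities': array([-0.03100814,  0.00183766,  0.19834337,  0.07471468, -0.02509885,
       -0.08557868]), 'effort': array([-3.46279312e-04, -3.91691101e+01,  1.87933302e+01,  4.23191518e+00,
        1.34543009e-02, -7.64612105e-05]), 'tcp_pos': array([ 0.21223045, -0.58719675,  0.18208448]), 'ee_rot': array([[-9.40523563e-01, -3.39727621e-01, -7.55839973e-04],
       [-3.39728449e-01,  9.40521813e-01,  1.81684580e-03],
       [ 9.36512825e-05,  1.96556662e-03, -9.99998064e-01]]), 'wrist_force': array([-0.21280215,  0.03619698, -0.48868183]), 'moment': array([-0.00693663, -0.00780646,  0.04660887]), 'gripper_force': 0.0, 'gripper_width': 0.9980496764464563}
```

View pics/top0.png

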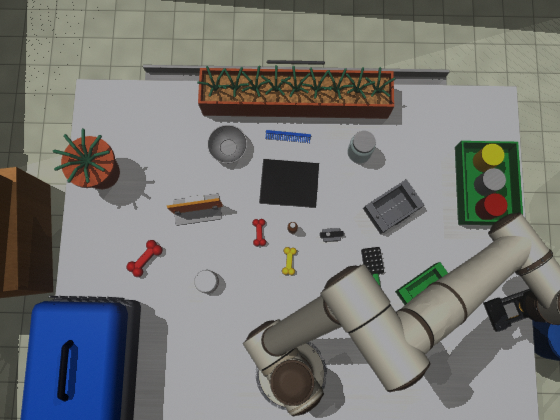

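View pics/side0.png

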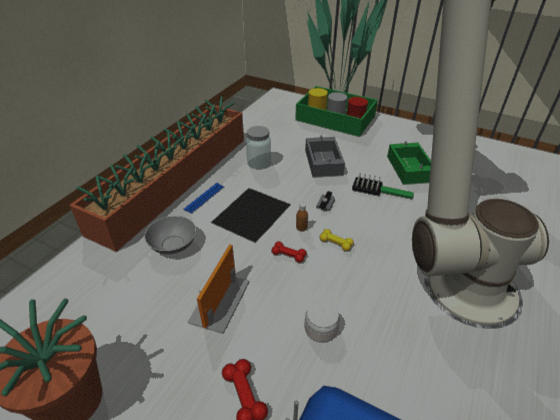

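The top view looks along −z with image up = +x and left = +y.
- **Bone-like things:** small red (259,232), large red (145,258), yellow (290,261). The small red one is meant: not yellow, and the smaller of the rest.
- **Feeder:** grey at (394,207). The green tray at (423,285) is the look-alike.
- **Cover and rack:** near (195,208).
- **Mat:** (290,183).
- **Bottle:** (292,228), close to the bone.

I'll confirm with an enlarged crop and measure.

```bash
cat > h.py <<'E'
import numpy as np,cv2,pickle
def ray(c,u,v):
    T=c["world_from_camera"];d=T[:3,:3]@np.array([(u-c["cx"])/c["fx"],-(v-c["cy"])/c["fy"],-1.]);return T[:3,3],d
def plane(c,u,v,z):
    o,d=ray(c,u,v);return o+d*(z-o[2])/d[2]
def proj(c,p):
    T=c["world_from_camera"];q=T[:3,:3].T@(np.asarray(p,float)-T[:3,3]);return np.array([c["cx"]+c["fx"]*q[0]/-q[2],c["cy"]-c["fy"]*q[1]/-q[2]])
def blobs(m,amin=25):
    cs,_=cv2.findContours(m.astype(np.uint8)*255,cv2.RETR_EXTERNAL,cv2.CHAIN_APPROX_NONE)
    return [x for x in cs if cv2.contourArea(x)>amin]
def rect(c,cnt,z):
    P=np.array([plane(c,u,v,z)[:2]*1000 for u,v in cnt[:,0]],np.float32);return cv2.minAreaRect(P)
E
python3 - <<'E'
from h import *
d=pickle.load(open("c0.pkl","rb"));c=d["top"];im=c["image"];H=cv2.cvtColor(im,cv2.COLOR_BGR2HSV);h,s,v=cv2.split(H)
roi=np.zeros(h.shape,bool);roi[120:300,120:440]=1
for n,m,z in(("red",((h<5)|(h>174))&(s>150)&(v>60),.010),("orange",(h>=6)&(h<=18)&(s>150),.10),("yellow",(h>22)&(h<35)&(s>120),.01),("mat",(v<45),.002),("blue",(h>100)&(h<125)&(s>150),.006)):
    for b in blobs(m&roi):print(n,cv2.boundingRect(b),rect(c,b,z))
def crop(c,x,y,w,hh,W,Hh):return cv2.resize(c["image"][y:y+hh,x:x+w],(W,Hh),interpolation=cv2.INTER_NEAREST)
a=crop(c,160,185,70,50,400,286);b=crop(c,355,170,75,65,330,286)
e=crop(c,235,205,80,75,330,309);f=crop(d["side"],290,125,70,60,400,309)
cv2.imwrite("pics/crop.png",np.vstack([np.hstack([a,b]),np.hstack([f,e])]))
E
```

```text
red (127, 240, 35, 36) ((342.6137390136719, 474.51776123046875), (53.467987060546875, 117.52684783935547), 50.58301544189453)
red (253, 219, 13, 27) ((432.1133117675781, 110.63839721679688), (83.29492950439453, 35.635223388671875), 4.513129234313965)
orange (167, 198, 53, 10) ((505.6739807128906, 311.22161865234375), (8.004289627075195, 160.22561645507812), 9.357501029968262)
yellow (282, 247, 14, 28) ((342.3923645019531, 14.540555000305176), (38.20528793334961, 85.68222045898438), 87.66375732421875)
mat (362, 247, 22, 27) ((347.8656005859375, -251.7926788330078), (82.979248046875, 57.778751373291016), 8.612532615661621)
mat (329, 231, 14, 6) ((432.28668212890625, -134.94178771972656), (14.274352073669434, 43.58091735839844), 7.445835113525391)
mat (364, 207, 18, 26) ((479.9517822265625, -254.71697998046875), (95.27995300292969, 7.2630462646484375), 33.93971633911133)
mat (397, 185, 20, 23) ((557.60986328125, -366.06756591796875), (83.63774108886719, 16.7678165435791), 35.62943649291992)
mat (260, 159, 59, 48) ((598.0072021484375, 16.713241577148438), (180.76564025878906, 146.92770385742188), 86.44772338867188)
blue (266, 130, 45, 11) ((757.0337524414062, 24.293827056884766), (147.64096069335938, 27.022462844848633), 85.56402587890625)
```

View pics/crop.png

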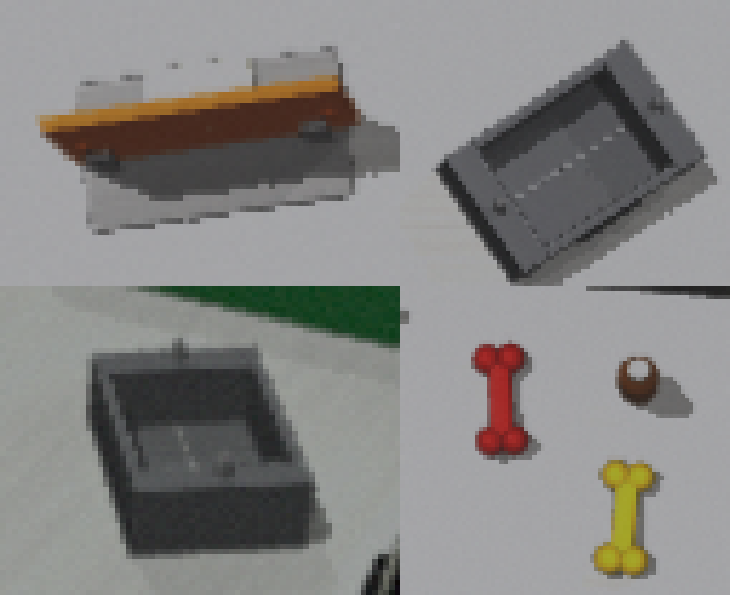

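The crop confirms the choice:
- **Bones:** the small red one (lower right panel, 500,400) is meant. The yellow one and the larger red one stay.
- **Feeder:** grey, with pins at crop (657,105) and (500,209).
- **Cover:** the rib (white) is on the far, +x side.

The bottle stands about 100 mm from the bone on the −y side, so I'll grasp the bone off-centre.

Run:
```python
from h import *
d=pickle.load(open("c0.pkl","rb"));c=d["top"];S=d["side"];im=c["image"];H=cv2.cvtColor(im,cv2.COLOR_BGR2HSV);h,s,v=cv2.split(H)
roi=np.zeros(h.shape,bool);roi[120:300,120:440]=1
b=[x for x in blobs((h>=6)&(h<=18)&(s>150)&roi)][0];print("cover@106",rect(c,b,.106))
b=[x for x in blobs((((h<5)|(h>174))&(s>130)&(v>50))&roi) if 250<cv2.boundingRect(x)[0]<260][0];print("bone",rect(c,b,.011))
print("cap",plane(c,292.7,224.9,.085),"bottle body",plane(c,292.5,228.5,.04))
for p in((413.4,193.9),(377.7,217.5)):print("pin",plane(c,*p,.057))
print(v[185:232:4,362:426:3])
for lo,hi in((70,125),(75,120),(60,130)):
    m=(v>lo)&(v<hi)&(s<60);r=np.zeros_like(roi);r[170:236,355:428]=1
    for x in blobs(m&r,200):print("rim",lo,hi,rect(c,x,.05))
# side cam crop pins: scale 400/70,309/60
for x,y in((180,350),(227,468)):
    u=290+x/(400/70);w=125+(y-286)/(309/60);print("side pin",u,w,plane(S,u,w,.057))
```

```text
cover@106 ((504.5179443359375, 310.1673278808594), (7.974996566772461, 159.638916015625), 9.357561111450195)
bone ((431.9583740234375, 110.78638458251953), (85.10404205322266, 35.74498748779297), 4.2899885177612305)
cap [0.44522054 0.00400832 0.085     ] bottle body [0.44069189 0.00393654 0.04      ]
pin [ 0.55536242 -0.37524653  0.057     ]
pin [ 0.4778394 -0.2617391  0.057    ]
[[166 167 165 166 166 166 166 164 165 166 165 161  93  44  97  94 118 165
  166 166 167 166]
 [166 166 166 166 165 165 166 167 165 160  95  43  54  38  40  96  96 111
  165 165 167 166]
 [166 166 166 166 166 166 167 160  97  42  53  54  54  87  40  51  95  84
  106 166 164 167]
 [167 166 166 166 165 123  94  44  53  54  51  85  88  87  87  40  58  95
   95 128 165 166]
 [166 166 166 107  91  43  55  57  63  94  96  90  88 120  88  86  40  75
   94  95 155 165]
 [166 116  98  95  52  58  64  95  95  95  94 121  88  88  86  87  87  39
   85  95  97 162]
 [164  40  96  95  94  95  96  94  95 123  95  96  95  88  87  89  89  72
   94  70 101 101]
 [163 164  38  94  96  94  96  96  94  96  95  93  94  95  88  83 
[... 184 characters left out ...]
5 113 166
  166 166 165 165]
 [163 162 161 163  81  41  95  94 100 105  95  74  90 103 112 166 165 166
  166 166 166 166]
 [163 165 166 166 165  73  39  97  96  92  94 106 114 166 165 167 164 165
  165 166 165 165]]
rim 70 125 ((509.10906982421875, -316.7193603515625), (121.98371124267578, 171.15838623046875), 33.29065704345703)
rim 75 120 ((508.9669189453125, -316.75714111328125), (120.80774688720703, 171.7381134033203), 33.79907989501953)
rim 60 130 ((508.715576171875, -316.623291015625), (121.79622650146484, 172.00794982910156), 33.55613708496094)
side pin 321.5 137.4271844660194 [ 0.55248595 -0.3727899   0.057     ]
side pin 329.725 160.3398058252427 [ 0.47499876 -0.25905688  0.057     ]
```

Request:
move_arm --targets "0.8 1 0 -0.3;0.8 1 0 -0.3;0.8 1 0 -0.3;0.8 1 0 -0.3;0.8 1 0 -0.3;0.8 1 0 -0.3;0.8 1 0 -0.3;0.8 1 0 -0.3;0.8 1 0 -0.3;0.8 1 0 -0.3" --gripper 87

```text
time_s: 0.93
tcp_pos: [0.4129, -0.3362, 0.1827]
ee_rot: [[-0.997, -0.084, -0.001], [-0.084, 0.997, 0.0], [0.001, 0.001, -1.0]]
wrist_force: [1.2, -1.1, 0.1]
gripper_width: 0.997
gripper_force: 0.0
```

Request:
move_arm --targets "0 1 0 0;0 1 0 0;0 1 0 0;0 1 0 0;0 1 0 0;0 1 0 0;0 1 0 0;0 1 0 0;0 1 0 0;0 1 0 0"

```text
time_s: 1.77
tcp_pos: [0.4119, -0.0866, 0.1828]
ee_rot: [[-0.996, -0.085, -0.0], [-0.085, 0.996, 0.0], [0.0, 0.0, -1.0]]
wrist_force: [0.5, -0.8, 0.2]
gripper_width: 0.999
gripper_force: 0.0
```

Request:
move_arm --targets "0.08 1 -0.3 0;0.08 1 -0.3 0;0.08 1 -0.3 0;0.08 1 -0.3 0;0.08 1 -0.3 0;0.08 1 -0.3 0;0.08 1 -0.3 0;0.08 1 -0.3 0;0.08 1 -0.3 -0.1;0 0 0 0"

```text
time_s: 2.6
tcp_pos: [0.4304, 0.14, 0.1141]
ee_rot: [[-0.997, -0.079, -0.001], [-0.079, 0.997, -0.001], [0.001, -0.001, -1.0]]
wrist_force: [-0.3, -0.3, -0.1]
gripper_width: 0.999
gripper_force: 0.0
```

Request:
move_arm --targets "0 -0.2 -0.8 0;0 0 -0.9 0;0 0 -0.9 0;0 0 -0.9 0;0 0 -0.5 0;0 0 -0.28 0;0 0 0 0"

```text
time_s: 3.18
tcp_pos: [0.4294, 0.1313, 0.0072]
ee_rot: [[-0.997, -0.076, -0.003], [-0.076, 0.997, -0.002], [0.003, -0.002, -1.0]]
wrist_force: [0.4, -0.0, -0.9]
gripper_width: 1.002
gripper_force: 0.0
```

Request:
move_arm --targets "0 0 0 0;0 0 0 0;0 0 0 0;0 0 0 0;0 0 0 0;0 0 0 0;0 0 0 0;0 0 0 0" --gripper 12

```text
time_s: 3.85
tcp_pos: [0.4305, 0.1323, 0.0087]
ee_rot: [[-0.997, -0.076, 0.0], [-0.076, 0.997, 0.0], [-0.0, 0.0, -1.0]]
wrist_force: [0.3, -0.5, 0.4]
gripper_width: 0.477
gripper_force: 0.0
```

Request:
move_arm --targets "0 0 0 0;0 0 0 0;0 0 0 0;0 0 0 0;0 0 0 0;0 0 0 0;0 0 0 0"

```text
time_s: 4.43
tcp_pos: [0.4304, 0.1322, 0.0085]
ee_rot: [[-0.997, -0.076, -0.0], [-0.076, 0.997, -0.0], [0.0, -0.0, -1.0]]
wrist_force: [-0.8, 0.5, -0.6]
gripper_width: 0.142
gripper_force: 0.0
```

Request:
move_arm --targets "0 0 0.6 0;0 0 1 0;0 0 1 0;0 0 1 0;0 0 1 0;0 0 0 0"

```text
time_s: 4.93
tcp_pos: [0.4336, 0.134, 0.1285]
ee_rot: [[-0.997, -0.077, 0.009], [-0.077, 0.997, 0.005], [-0.01, 0.004, -1.0]]
wrist_force: [0.3, 0.4, 0.2]
gripper_width: 0.137
gripper_force: 0.0
```

Run:
```python
from station import *
import cv2,numpy as np
a=capture("top")["image"][130:260,180:400];b=capture("side")["image"][120:300,200:420]
cv2.imwrite("pics/g1.png",np.hstack([cv2.resize(a,(400,236)),cv2.resize(b,(288,236))]))
```

```text
(no output)
```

View pics/g1.png

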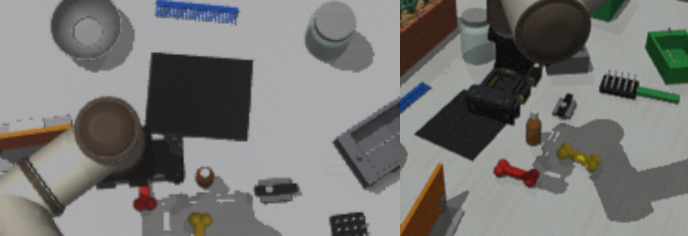

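The gripper came up empty (opening equals the commanded 12 mm), and the red bone still lies on the bench at side-crop (516,172). I'll measure where it is and where the tool shows in the images.

Run:
```python
from station import *
from h import *
d0=pickle.load(open("c0.pkl","rb"))
S=capture("side")
for n,c in(("before",d0["side"]),("now",S)):
    H=cv2.cvtColor(c["image"],cv2.COLOR_BGR2HSV);h,s,v=cv2.split(H)
    m=((h<5)|(h>174))&(s>130)&(v>40);r=np.zeros(h.shape,bool);r[235:270,260:315]=1
    for b in blobs(m&r):print(n,cv2.boundingRect(b),rect(c,b,.011))
print(proj(S,[.432,.111,.011]),proj(S,sense()["tcp_pos"]),proj(capture("top"),[.432,.111,.011]))
print(sense()["joints"],sense()["tcp_pos"])
T=capture("top");cv2.imwrite("pics/t2.png",cv2.resize(T["image"][170:260,200:320],(640,480)))
cv2.imwrite("pics/s2.png",np.hstack([cv2.resize(T["image"][180:260,220:300],(400,400),interpolation=2),cv2.resize(S["image"][170:270,240:340],(400,400),interpolation=2)]))
```

```text
before (272, 242, 34, 20) ((430.566162109375, 107.22618865966797), (86.30885314941406, 44.38471603393555), 5.074631214141846)
now (272, 242, 34, 20) ((431.1217041015625, 107.27552032470703), (85.19341278076172, 44.38471603393555), 5.074631214141846)
[287.28402992 252.08609826] [284.71168519 224.80392694] [258.88827921 231.89915757]
[ 3.78645506e+01  8.30940313e+00 -2.81760406e+01 -3.02753847e-02
 -5.36118608e+01 -1.23492823e+02] [0.429673   0.13183518 0.12273027]
```

View pics/s2.png

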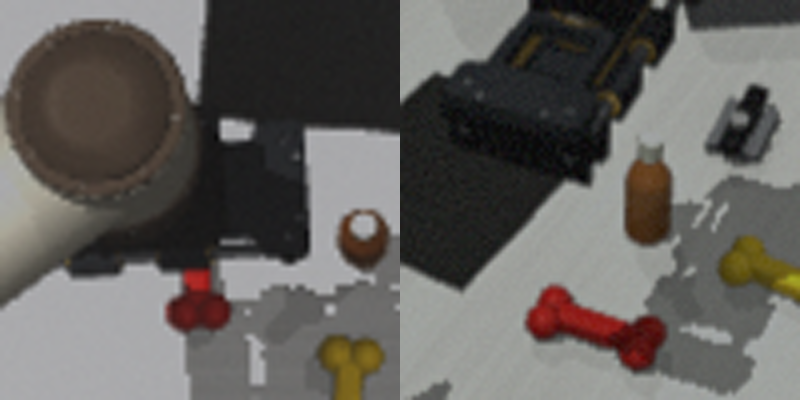

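Bone is unmoved: side-crop shows it at (600,325), with the gripper body at (540,120) and no fingers near the reported TCP. I'll compare the body's projections with the reported pose.

Run:
```python
from station import *
from h import *
T=capture("top");S=capture("side");t=sense();p=t["tcp_pos"];R=t["ee_rot"]
print(p)
for n,c,o,k in(("top",T,(220,180),5),("side",S,(240,170),4)):
    for l in(0,-.07):
        q=[proj(c,p+R@np.array([x,y,l])) for x,y in((0,0),(.0375,.095),(.0375,-.095),(-.0375,-.095),(-.0375,.095))]
        print(n,l,[tuple(((a-o)*k+((400,0) if n=="side" else 0)).round()) for a in q])
```

```text
[0.42977269 0.13177602 0.12245732]
top 0 [(np.float64(151.0), np.float64(237.0)), (np.float64(-5.0), np.float64(308.0)), (np.float64(313.0), np.float64(289.0)), (np.float64(306.0), np.float64(166.0)), (np.float64(-9.0), np.float64(184.0))]
top -0.07 [(np.float64(143.0), np.float64(218.0)), (np.float64(-20.0), np.float64(292.0)), (np.float64(312.0), np.float64(273.0)), (np.float64(305.0), np.float64(145.0)), (np.float64(-24.0), np.float64(164.0))]
side 0 [(np.float64(579.0), np.float64(220.0)), (np.float64(574.0), np.float64(350.0)), (np.float64(696.0), np.float64(141.0)), (np.float64(584.0), np.float64(109.0)), (np.float64(448.0), np.float64(309.0))]
side -0.07 [(np.float64(581.0), np.float64(127.0)), (np.float64(575.0), np.float64(256.0)), (np.float64(703.0), np.float64(49.0)), (np.float64(585.0), np.float64(19.0)), (np.float64(443.0), np.float64(215.0))]
```

Request:
move_arm --targets "0 0 -0.6 0;0 0 0 0" --gripper 60

```text
time_s: 5.45
tcp_pos: [0.4286, 0.1312, 0.106]
ee_rot: [[-0.997, -0.075, -0.005], [-0.075, 0.997, -0.003], [0.005, -0.002, -1.0]]
wrist_force: [-0.4, -0.4, -1.0]
gripper_width: 0.221
gripper_force: 0.0
```

Run:
```python
from station import *
from h import *
T=capture("top");S=capture("side");t=sense();p=t["tcp_pos"];R=t["ee_rot"];print(p,t["gripper_width"])
out=[]
for c,(x,y,w,h) in((T,(210,170,90,90)),(S,(230,120,110,150))):
    k=600//h if c is S else 4.4
    im=cv2.resize(c["image"][y:y+h,x:x+w],None,fx=k,fy=k,interpolation=2)
    im=cv2.convertScaleAbs(im,alpha=1.6,beta=10)
    for l in(0,-.019,-.07):
        q=((proj(c,p+R@np.array([0,0,l]))-[x,y])*k).astype(int);cv2.circle(im,tuple(map(int,q)),3,(255,0,255),1)
    out.append(im)
H=max(i.shape[0] for i in out)
cv2.imwrite("pics/v3.png",np.hstack([cv2.copyMakeBorder(i,0,H-i.shape[0],0,0,0) for i in out]))
```

```text
[0.42987173 0.13173867 0.10777876] 0.2987591860260496
```

View pics/v3.png

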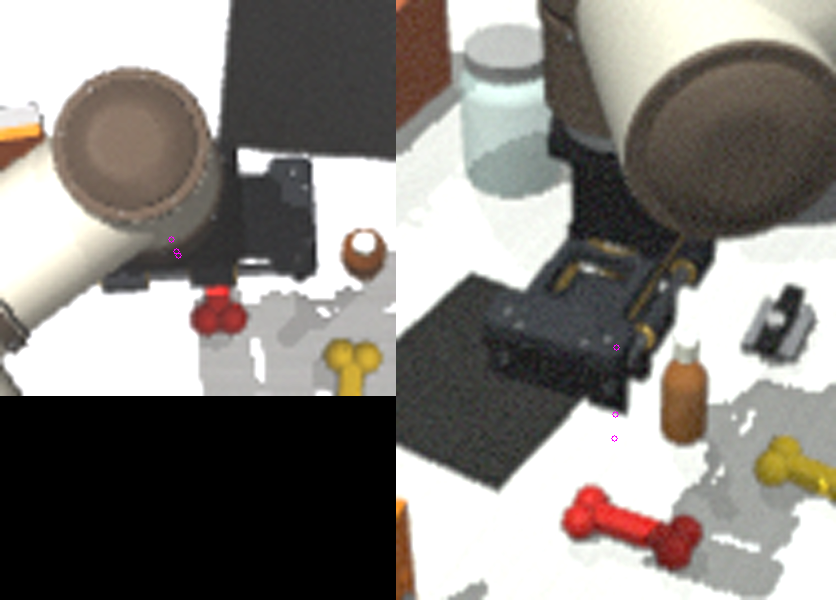

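Side-crop shows the dark gripper ending near (615,405), while the reported TCP projects to (614,438), and the fingers are hard to make out. I'll open them fully and difference the images to see what actually moves.

Run:
```python
from station import *
import pickle
pickle.dump({n:capture(n) for n in("top","side")},open("c1.pkl","wb"));print(sense()["gripper_width"])
```

```text
0.3835343696922547
```

Request:
move_arm --targets "0 0 0 0;0 0 0 0;0 0 0 0;0 0 0 0;0 0 0 0;0 0 0 0;0 0 0 0;0 0 0 0" --gripper 87

```text
time_s: 6.32
tcp_pos: [0.4304, 0.1322, 0.1086]
ee_rot: [[-0.997, -0.076, 0.0], [-0.076, 0.997, 0.0], [-0.0, 0.0, -1.0]]
wrist_force: [0.0, -0.0, -0.3]
gripper_width: 0.963
gripper_force: 0.0
```

Run:
```python
from station import *
from h import *
a=pickle.load(open("c1.pkl","rb"));b={n:capture(n) for n in("top","side")};t=sense();p=t["tcp_pos"];R=t["ee_rot"];print(p,t["gripper_width"])
o=[]
for n,(x,y,w,h) in(("top",(210,170,90,90)),("side",(230,150,110,110))):
    c=b[n];A=a[n]["image"][y:y+h,x:x+w];B=c["image"][y:y+h,x:x+w];D=cv2.absdiff(A,B)
    m=(D.max(2)>25)
    im=cv2.convertScaleAbs(B,alpha=2.2,beta=20);im=cv2.resize(im,(400,400),interpolation=2);k=400/w
    dd=cv2.resize(cv2.convertScaleAbs(D,alpha=3),(400,400),interpolation=0)
    for i in(im,):
      for yy in(-.0435,0,.0435):
        for l in(0,-.07):
          q=((proj(c,p+R@np.array([0,yy,l]))-[x,y])*k).astype(int);cv2.circle(i,tuple(map(int,q)),3,(255,0,255),1)
    o.append(im)
cv2.imwrite("pics/v4.png",np.hstack(o))
pickle.dump(b,open("c2.pkl","wb"))
```

```text
[0.43044897 0.13222986 0.10853925] 0.9878614486942142
```

View pics/v4.png

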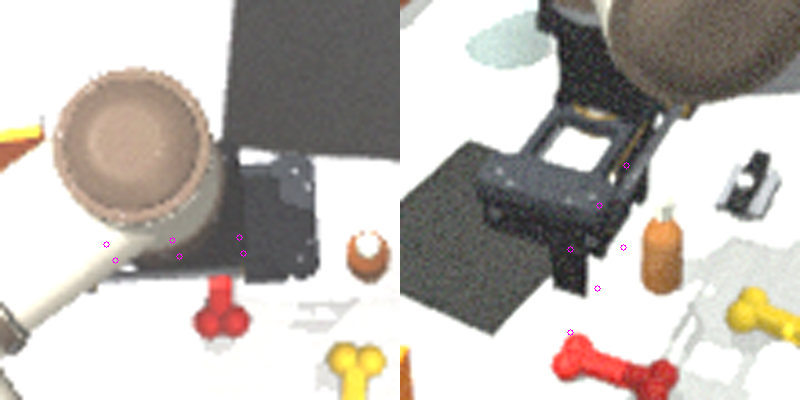

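Near the side-crop (570,290) the +y fingertip is visible, but the reported pose puts it at (570,332). That is about 35 mm higher than reported, consistent with passing over the bone. I'll go down to the same reported height again and measure the fingertip numerically.

Request:
move_arm --targets "0 0 -1 0;0 0 -1 0;0 0 -1 0;0 0 -0.8 0;0 0 -0.2 0;0 0 0 0"

```text
time_s: 6.92
tcp_pos: [0.4296, 0.1316, 0.0074]
ee_rot: [[-0.997, -0.076, -0.003], [-0.076, 0.997, -0.002], [0.003, -0.002, -1.0]]
wrist_force: [0.1, 0.2, 0.5]
gripper_width: 0.991
gripper_force: 0.0
```

```bash
cat > tip.py <<'E'
from station import *
from h import *
S=capture("side");t=sense();p=t["tcp_pos"];R=t["ee_rot"]
w=t["gripper_width"]*.087/2
print(p,t["wrist_force"].round(1))
for yy in(w+.007,):
    for xo in(-.005,0,.005):
        q0=proj(S,p+R@np.array([xo,yy,0]));q=q0.round().astype(int)
        col=S["image"][q[1]-40:q[1]+6,q[0]].max(1);print(q0,list(map(int,col)))
E
python3 tip.py
```

```text
[0.43060444 0.13223771 0.00856275] [ 0.9 -0.1 -0.7]
[273.79012899 271.9362334 ] [58, 37, 43, 42, 41, 43, 40, 43, 46, 38, 35, 27, 23, 24, 22, 13, 23, 23, 19, 23, 16, 16, 15, 16, 8, 14, 15, 5, 28, 91, 159, 163, 163, 158, 157, 159, 159, 156, 158, 157, 155, 159, 156, 158, 159, 155]
[275.67554624 272.57616252] [50, 41, 40, 40, 42, 42, 42, 44, 68, 73, 42, 30, 28, 26, 13, 18, 16, 16, 19, 24, 17, 10, 17, 14, 22, 19, 16, 12, 41, 100, 160, 159, 160, 161, 159, 139, 119, 151, 160, 158, 158, 155, 155, 157, 159, 160]
[277.56664096 273.21801863] [68, 38, 42, 42, 41, 43, 39, 42, 35, 40, 37, 31, 28, 22, 19, 14, 14, 19, 20, 18, 17, 15, 25, 15, 13, 15, 9, 12, 20, 73, 133, 154, 143, 104, 94, 91, 91, 111, 151, 160, 158, 159, 159, 157, 157, 159]
```

Request:
move_arm --targets "0 0 -0.4 0;0 0 -0.4 0;0 0 0 0;0 0 0 0"

```text
time_s: 7.3
tcp_pos: [0.4312, 0.1327, -0.0104]
ee_rot: [[-0.997, -0.077, 0.001], [-0.077, 0.997, 0.001], [-0.002, 0.001, -1.0]]
wrist_force: [0.9, -0.3, -0.1]
gripper_width: 1.001
gripper_force: 0.0
```

```bash
python3 tip.py
```

```text
[ 0.43136378  0.1328334  -0.01024683] [-0.5 -0.8  0.9]
[273.42612236 277.04267312] [119, 55, 37, 37, 42, 47, 37, 39, 44, 45, 38, 41, 27, 28, 29, 9, 19, 10, 18, 20, 19, 21, 16, 11, 15, 12, 14, 10, 27, 93, 157, 158, 159, 143, 119, 152, 156, 156, 159, 159, 157, 158, 158, 158, 158, 159]
[275.28868287 277.68608382] [75, 43, 44, 46, 44, 43, 37, 42, 46, 63, 46, 31, 29, 25, 16, 20, 24, 14, 9, 12, 23, 19, 19, 9, 17, 18, 12, 12, 33, 63, 95, 98, 87, 91, 114, 156, 158, 160, 157, 158, 159, 158, 158, 158, 157, 160]
[277.15675336 278.33139791] [122, 56, 38, 41, 43, 39, 44, 41, 39, 40, 47, 38, 30, 24, 28, 17, 16, 16, 11, 22, 20, 15, 22, 14, 15, 12, 18, 22, 11, 42, 79, 93, 94, 95, 95, 118, 158, 158, 160, 159, 158, 155, 151, 150, 148, 152]
```

Request:
move_arm --targets "0 0 -0.4 0;0 0 -0.1 0;0 0 0 0;0 0 0 0"

```text
time_s: 7.68
tcp_pos: [0.4308, 0.1324, -0.0234]
ee_rot: [[-0.997, -0.076, 0.001], [-0.076, 0.997, 0.0], [-0.001, 0.0, -1.0]]
wrist_force: [-0.2, 0.1, -0.6]
gripper_width: 1.001
gripper_force: 0.0
```

Request:
move_arm --targets "0 0 -0.08 0;0 0 0 0;0 0 0 0"

```text
time_s: 7.93
tcp_pos: [0.4305, 0.1323, -0.0258]
ee_rot: [[-0.997, -0.076, 0.0], [-0.076, 0.997, 0.0], [-0.0, 0.0, -1.0]]
wrist_force: [0.6, -0.5, -0.3]
gripper_width: 1.0
gripper_force: 0.0
```

Request:
move_arm --targets "0 0 -0.08 0;0 0 0 0;0 0 0 0"

```text
time_s: 8.18
tcp_pos: [0.4303, 0.1321, -0.0281]
ee_rot: [[-0.997, -0.076, -0.0], [-0.076, 0.997, -0.0], [0.0, -0.0, -1.0]]
wrist_force: [-0.1, -0.7, 0.0]
gripper_width: 0.998
gripper_force: 0.0
```

```bash
python3 tip.py
```

```text
[ 0.43040985  0.13222568 -0.02801631] [-0.4  0.9  0.7]
[273.94280095 281.6502249 ] [145, 80, 43, 42, 44, 41, 46, 45, 42, 38, 44, 44, 32, 27, 23, 22, 14, 9, 23, 21, 15, 24, 16, 9, 15, 14, 11, 7, 15, 54, 92, 95, 116, 157, 157, 148, 151, 156, 157, 158, 157, 155, 160, 160, 159, 163]
[275.78434309 282.29053525] [131, 121, 51, 38, 44, 42, 42, 40, 43, 40, 48, 67, 43, 31, 23, 25, 28, 23, 18, 11, 16, 23, 17, 15, 14, 17, 16, 23, 11, 27, 61, 92, 96, 115, 145, 150, 150, 148, 146, 147, 152, 157, 154, 160, 162, 162]
[277.63130039 282.93272848] [143, 116, 51, 40, 43, 43, 43, 40, 44, 46, 45, 43, 35, 28, 25, 25, 19, 21, 13, 24, 19, 19, 20, 12, 19, 14, 9, 8, 18, 42, 79, 96, 97, 114, 145, 150, 146, 151, 150, 151, 152, 153, 151, 150, 149, 150]
```

```bash
cat > tip2.py <<'E'
from station import *
from h import *
S=capture("side");t=sense();p=t["tcp_pos"];R=t["ee_rot"];w=t["gripper_width"]*.087/2
g=S["image"].max(2).astype(int)
for v in range(258,276,2):print(v,g[v,262:292])
print(t["tcp_pos"])
for z in(.0,.005):
    print(z,plane(S,275.5,271.8,z)-p, "expect tip offset",R@np.array([0,w+.0075,0]))
E
python3 tip2.py
```

```text
258 [ 27  24  13  12   8  23  14  14  15  19  23  11  22   8  22  19  23  27
  27  29  25  27  15  17  19  25  17  47 109 151]
260 [133 100  75  68  38  26  21  23  14  23  17  17  14  22  15  18   9  17
  14  23  20   8  16  18  29  20  40  86 149 153]
262 [161 159 160 162 158 137 131 100  70  56  22  12  16   9  21  21  26  10
  15  29  23  29  13   9  26  51 104 157 156 152]
264 [159 160 162 159 159 160 159 159 158 155  62  14  18   9  20  16  22  22
  19   8  27  19  20  19  55  93  98  97  99 139]
266 [161 162 158 157 156 157 158 158 163 157  69  16   8  12  16  11  13  18
  21  32  45  45  32  53  91 101  96  98  86  84]
268 [162 160 155 156 155 157 158 161 165 154  67  17  12  24  20  15  11   8
  25  62  95  96  95  93  97  97  97  94  90  85]
270 [159 158 155 157 158 158 160 161 159 144  67  26  16  25  23   8  14  13
  27  63  95  93  97  95  95  96  99  95  91  86]
272 [158 159 156 157 160 160 159 153 104  90  95  93  92  78  60  52  40  25
  31  77  92  96  96  96  95  96  94  95  85  86]
274 [156 155 162 161 159 159 156 158 160 157 152 119 117 113  95  98  95  91
  93  94  94  97  98  97  94  95  93  94  83  81]
[ 0.43041608  0.13220472 -0.02798924]
0.0 [0.00137812 0.04193721 0.02798924] expect tip offset [-3.89037647e-03  5.09133379e-02 -4.95807358e-06]
0.005 [-0.00068086  0.04571921  0.03298924] expect tip offset [-3.89037647e-03  5.09133379e-02 -4.95807358e-06]
```

Request:
move_arm --targets "0 0 -0.1 0;0 0 0 0;0 0 0 0"

```text
time_s: 8.53
tcp_pos: [0.4303, 0.1321, -0.0306]
ee_rot: [[-0.997, -0.076, -0.0], [-0.076, 0.997, -0.0], [0.0, -0.0, -1.0]]
wrist_force: [-0.7, -0.1, -0.3]
gripper_width: 0.999
gripper_force: 0.0
```

Request:
move_arm --targets "0 0 -0.1 0;0 0 0 0;0 0 0 0"

```text
time_s: 8.78
tcp_pos: [0.4303, 0.1321, -0.0331]
ee_rot: [[-0.997, -0.076, -0.0], [-0.076, 0.997, -0.0], [0.0, -0.0, -1.0]]
wrist_force: [-0.7, 0.3, 0.4]
gripper_width: 1.002
gripper_force: 0.0
```

```bash
python3 tip2.py
```

```text
258 [ 15  16  15  16  17  12  17  16  21  21  19  23  20  27  24  24  28  31
  32  31  42  29  28  18  15  22  14  28  61 133]
260 [ 27  21  16  17  22  15  12  15  14  16  11  30  24  13  23  24  19  20
  16  23  29  13  25  14  18  14  31  77 147 154]
262 [158 133 100  95  72  39  32  27  14  23  17  19  20  14  16  16  23  16
  20  23  20   9  17  18  31  39  98 158 154 151]
264 [160 162 163 163 161 157 154 132 102  92  32   9  24  23  23  12  22  15
  24  34  34  22  17  25  32  65 105 140 144 142]
266 [161 161 162 159 158 157 158 160 161 158  70  16   8  17  21  17  18  22
  11  16  17  16   6  23  58  96  97  96  85  85]
268 [161 159 158 157 157 156 158 160 164 155  66  18  11  17  14  24  17   9
  22  44  68  56  46  62  96  97  97  94  88  85]
270 [158 157 157 153 157 159 163 161 153 104  40  18  13  23  15   9  16  16
  28  61  98  96  95  93  95  96  95  93  91  85]
272 [157 157 157 159 161 159 157 142 102  93  66  57  43  26  21  20  14  14
  24  66  96  97  94  95  97  96  92  85  85  84]
274 [155 157 160 162 160 159 161 149 119 117 117 107  89  84  82  69  55  47
  52  79  96  94 100 100  96  94  83  85  86  86]
[ 0.43038493  0.13218161 -0.03304089]
0.0 [0.00140927 0.04196032 0.03304089] expect tip offset [-3.87695591e-03  5.07422281e-02 -6.48502438e-06]
0.005 [-0.00064971  0.04574232  0.03804089] expect tip offset [-3.87695591e-03  5.07422281e-02 -6.48502438e-06]
```

Request:
move_arm --targets "0 0 -0.1 0;0 0 0 0;0 0 0 0"

```text
time_s: 9.08
tcp_pos: [0.4303, 0.1321, -0.0356]
ee_rot: [[-0.997, -0.076, -0.0], [-0.076, 0.997, -0.0], [0.0, -0.0, -1.0]]
wrist_force: [-0.0, 1.0, 0.7]
gripper_width: 1.002
gripper_force: 0.0
```

Request:
move_arm --targets "0 0 -0.1 0;0 0 0 0;0 0 0 0"

```text
time_s: 9.33
tcp_pos: [0.4303, 0.1322, -0.0381]
ee_rot: [[-0.997, -0.076, -0.0], [-0.076, 0.997, -0.0], [0.0, -0.0, -1.0]]
wrist_force: [-0.1, -0.0, 0.3]
gripper_width: 0.998
gripper_force: 0.0
```

Request:
move_arm --targets "0 0 -0.08 0;0 0 0 0;0 0 0 0"

```text
time_s: 9.58
tcp_pos: [0.4307, 0.1324, -0.0391]
ee_rot: [[-0.997, -0.077, 0.001], [-0.077, 0.997, 0.0], [-0.001, 0.0, -1.0]]
wrist_force: [-2.2, -0.7, 9.5]
gripper_width: 0.997
gripper_force: 4.4
```

Request:
move_arm --targets "0 0 -0.08 0;0 0 0 0;0 0 0 0"

```text
time_s: 9.83
tcp_pos: [0.4308, 0.1324, -0.0392]
ee_rot: [[-0.997, -0.077, 0.001], [-0.077, 0.997, 0.0], [-0.001, 0.0, -1.0]]
wrist_force: [-7.1, -1.3, 27.9]
gripper_width: 0.999
gripper_force: 14.1
```

```bash
python3 tip2.py|tail -8
python3 - <<'E'
from station import *
import cv2,numpy as np
a=capture("top")["image"][160:260,200:310];b=capture("side")["image"][190:290,230:340]
cv2.imwrite("pics/v5.png",cv2.convertScaleAbs(np.hstack([cv2.resize(a,(400,364),interpolation=2),cv2.resize(b,(400,364),interpolation=2)]),alpha=1.5,beta=15))
E
```

```text
17  47  57  59  57  70  97  95  88  84  85  83]
272 [157 157 156 158 160 160 156 105 100  93  40   7   8  17  10  22  10  13
  22  62  96  98 100  97  94  89  84  86  86  97]
274 [158 157 160 160 159 155 124 112  93  95  77  54  48  40  23  20  13   9
  30  74  95  95  95  96  86  83  85  87  89  95]
[ 0.43076555  0.13240447 -0.03921417]
0.0 [0.00102866 0.04173747 0.03921417] expect tip offset [-3.92269408e-03  5.06269189e-02  1.77143613e-06]
0.005 [-0.00103033  0.04551947  0.04421417] expect tip offset [-3.92269408e-03  5.06269189e-02  1.77143613e-06]
```

View pics/v5.png

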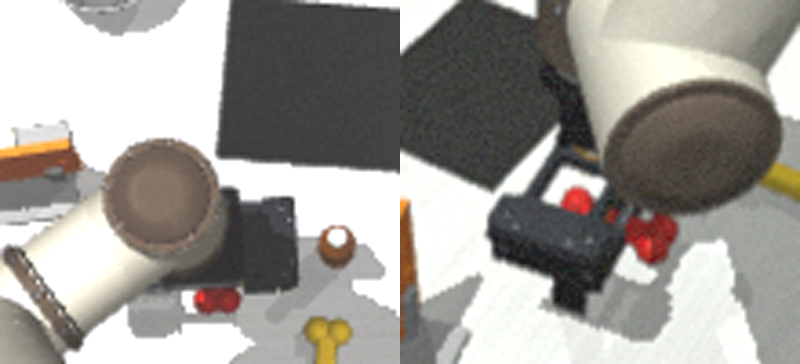

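The fingers meet the bench at reported z = −0.0385 (28 N upward). That means the reported z is about 38.5 mm too low, while x and y agree with the images to a few mm. From here I use z_real = z_rep + 0.0385, back off slightly and close on the bone.

Request:
move_arm --targets "0 0 0.35 0;0 0 0 0" --gripper 12

```text
time_s: 10.15
tcp_pos: [0.4315, 0.133, -0.0318]
ee_rot: [[-0.997, -0.077, 0.003], [-0.077, 0.997, 0.002], [-0.003, 0.002, -1.0]]
wrist_force: [0.1, -0.0, 0.3]
gripper_width: 0.916
gripper_force: 0.0
```

Request:
move_arm --targets "0 0 0 0;0 0 0 0;0 0 0 0;0 0 0 0;0 0 0 0;0 0 0 0;0 0 0 0;0 0 0 0;0 0 0 0;0 0 0 0"

```text
time_s: 10.98
tcp_pos: [0.4305, 0.1323, -0.0332]
ee_rot: [[-0.997, -0.076, 0.0], [-0.076, 0.997, 0.0], [-0.0, 0.0, -1.0]]
wrist_force: [-0.1, 1.0, -0.8]
gripper_width: 0.197
gripper_force: 30.0
```

Request:
move_arm --targets "0 0 0 0;0 0 0 0;0 0 0 0"

```text
time_s: 11.23
tcp_pos: [0.4305, 0.1323, -0.0332]
ee_rot: [[-0.997, -0.076, 0.0], [-0.076, 0.997, 0.0], [-0.0, 0.0, -1.0]]
wrist_force: [-0.3, -0.3, 0.4]
gripper_width: 0.205
gripper_force: 30.0
```

Request:
move_arm --targets "0 0 0.6 0;0 0 1 0;0 0 1 0;0 0 1 0;0.141 -0.749 0.4 1;0.141 -0.749 0 1;0.141 -0.749 0 1;0.141 -0.749 0 1;0.141 -0.749 0 1;0.141 -0.749 0 1"

```text
time_s: 12.07
tcp_pos: [0.4514, 0.019, 0.0668]
ee_rot: [[-0.823, -0.568, 0.0], [-0.568, 0.823, 0.0], [-0.0, 0.0, -1.0]]
wrist_force: [-0.0, -0.5, -0.9]
gripper_width: 0.201
gripper_force: 30.0
```

Request:
move_arm --targets "0.141 -0.749 0 1;0.141 -0.749 0 1;0.141 -0.749 0 1;0.141 -0.749 0 1;0.141 -0.749 0 1;0.141 -0.749 0 1;0.141 -0.749 0 1;0.141 -0.749 0 1;0.141 -0.749 0 1;0.141 -0.749 0 1"

```text
time_s: 12.9
tcp_pos: [0.4867, -0.1683, 0.0667]
ee_rot: [[-0.094, -0.996, -0.0], [-0.996, 0.094, 0.0], [-0.0, 0.0, -1.0]]
wrist_force: [-0.1, -0.2, -1.1]
gripper_width: 0.201
gripper_force: 30.0
```

Request:
move_arm --targets "0.141 -0.749 0 1;0.141 -0.749 0 1;0.141 -0.749 0 1;0.141 -0.749 0 1;0.141 -0.749 0 1;0.141 -0.749 0 1;0.141 -0.749 0 1;0.141 -0.749 0 1;0 0 0 0"

```text
time_s: 13.65
tcp_pos: [0.5155, -0.3198, 0.0663]
ee_rot: [[0.564, -0.825, 0.0], [-0.825, -0.564, -0.001], [0.001, 0.0, -1.0]]
wrist_force: [0.9, 0.3, 0.0]
gripper_width: 0.199
gripper_force: 30.0
```

```bash
cat > feed.py <<'E'
from station import *
from h import *
t=sense();p=t["tcp_pos"]+[0,0,.0385];print(p,t["gripper_width"],np.degrees(np.arctan2(t["ee_rot"][1,1],t["ee_rot"][0,1])))
for n in("top","side"):
    c=capture(n);h,s,v=cv2.split(cv2.cvtColor(c["image"],cv2.COLOR_BGR2HSV))
    m=((h<6)|(h>174))&(s>110)&(v>30);q=proj(c,p);r=np.zeros(h.shape,bool);r[int(q[1])-30:int(q[1])+30,int(q[0])-35:int(q[0])+35]=1
    print(n,q)
    for b in blobs(m&r,5):print(" red",cv2.boundingRect(b),rect(c,b,p[2]+.007))
    cv2.imwrite(f"pics/f_{n}.png",c["image"])
E
python3 feed.py
```

```text
[ 0.51549852 -0.31981683  0.10482254] 0.19900189812918517 -145.633257384318
top [399.1891727  203.08414615]
 red (386, 202, 12, 13) ((501.40325927734375, -297.2018127441406), (38.54433059692383, 29.839420318603516), 36.06229019165039)
side [326.58863571 134.78938867]
 red (323, 125, 13, 17) ((506.8602600097656, -323.32659912109375), (36.141204833984375, 102.16300201416016), 18.120698928833008)
 red (347, 107, 7, 6) ((505.0478820800781, -502.44866943359375), (19.124494552612305, 38.59314727783203), 14.406903266906738)
```

Request:
move_arm --targets "0 0.1 -0.6 0;0 0 -0.8 0;0 0 -0.8 0;0 0 -0.6 0;0 0 -0.4 0;0 0 -0.2 0;0 0 -0.2 0;0 0 0 0"

```text
time_s: 14.42
tcp_pos: [0.5149, -0.3143, -0.0236]
ee_rot: [[0.565, -0.825, -0.001], [-0.825, -0.565, 0.0], [-0.001, 0.0, -1.0]]
wrist_force: [0.4, 0.3, -0.9]
gripper_width: 0.203
gripper_force: 30.0
```

Request:
move_arm --targets "0 0 -0.1 0;0 0 0 0"

```text
time_s: 14.58
tcp_pos: [0.5155, -0.3147, -0.0252]
ee_rot: [[0.564, -0.825, 0.001], [-0.825, -0.564, -0.0], [0.001, -0.001, -1.0]]
wrist_force: [-0.1, 0.5, 0.9]
gripper_width: 0.201
gripper_force: 30.0
```

Request:
move_arm --targets "0 0 0 0;0 0 0 0;0 0 0 0;0 0 0 0" --gripper 36

```text
time_s: 14.92
tcp_pos: [0.5153, -0.3148, -0.0253]
ee_rot: [[0.564, -0.825, 0.001], [-0.825, -0.564, -0.0], [0.001, -0.0, -1.0]]
wrist_force: [-0.1, 0.7, -0.3]
gripper_width: 0.381
gripper_force: 0.0
```

Request:
move_arm --targets "0 0 0.5 0;0 0 1 0;0 0 1 0;0 0 1 0;0 0 1 0;0 0 1 0;0 0 0.7 0;0 0 0 0"

```text
time_s: 15.58
tcp_pos: [0.5178, -0.316, 0.1344]
ee_rot: [[0.565, -0.825, 0.009], [-0.825, -0.565, -0.004], [0.008, -0.005, -1.0]]
wrist_force: [-0.7, -0.7, 1.0]
gripper_width: 0.414
gripper_force: 0.0
```

Run:
```python
from station import *
from h import *
S=capture("side");h,s,v=cv2.split(cv2.cvtColor(S["image"],cv2.COLOR_BGR2HSV))
m=((h<6)|(h>174))&(s>110)&(v>25);r=np.zeros(h.shape,bool);r[130:190,300:350]=1
for b in blobs(m&r,5):print(cv2.boundingRect(b),rect(S,b,.018))
```

```text
(317, 149, 12, 11) ((530.822265625, -337.9451599121094), (36.99248504638672, 60.022300720214844), 22.922496795654297)
```

Request:
move_arm --targets "0 1 0 -0.2;0 1 0 -0.2;0 1 0 -0.2;0 1 0 -0.2;0 1 0 -0.2;0 1 0 -0.2;0 1 0 -0.2;0 1 0 -0.2;0 1 0 -0.2;0 1 0 -0.2" --gripper 56

```text
time_s: 16.47
tcp_pos: [0.5139, -0.0635, 0.128]
ee_rot: [[0.411, -0.911, -0.003], [-0.911, -0.411, -0.0], [-0.001, 0.002, -1.0]]
wrist_force: [0.7, -0.0, 0.0]
gripper_width: 0.644
gripper_force: 0.0
```

Request:
move_arm --targets "0 1 0 -0.2;0 1 0 -0.2;0 1 0 -0.2;0 1 0 -0.2;0 1 0 -0.2;0 1 0 -0.2;0 1 0 -0.2;0 1 0 -0.2;0 1 0 -0.2;0 1 0 -0.2"

```text
time_s: 17.3
tcp_pos: [0.514, 0.1861, 0.1279]
ee_rot: [[0.247, -0.969, -0.002], [-0.969, -0.247, -0.001], [0.001, 0.003, -1.0]]
wrist_force: [-0.4, 0.5, 0.2]
gripper_width: 0.644
gripper_force: 0.0
```

Request:
move_arm --targets "-0.1 1 0 -0.2;-0.1 1 0 -0.2;-0.1 1 0 -0.2;-0.1 1 0 -0.2;-0.06 1 0 -0.2;0 0 0 0;0 0 0 0"

```text
time_s: 17.88
tcp_pos: [0.5025, 0.3108, 0.1276]
ee_rot: [[0.165, -0.986, -0.002], [-0.986, -0.165, -0.002], [0.001, 0.003, -1.0]]
wrist_force: [-1.0, -0.6, -0.4]
gripper_width: 0.646
gripper_force: 0.0
```

Run:
```python
from station import *
from h import *
t=sense();p=t["tcp_pos"]+[0,0,.0385];print(p,t["gripper_width"],np.degrees(np.arctan2(t["ee_rot"][1,1],t["ee_rot"][0,1])),t["joints"].round())
# side view: cover top edge ends (back face silhouette) from initial picture
d=pickle.load(open("c0.pkl","rb"));S=d["side"];h,s,v=cv2.split(cv2.cvtColor(S["image"],cv2.COLOR_BGR2HSV))
m=(h>=4)&(h<=20)&(s>130);r=np.zeros(h.shape,bool);r[235:335,180:250]=1
b=max(blobs(m&r),key=cv2.contourArea)[:,0]
for w in((1,-1),(-1,-1),(1,1),(-1,1)):
    q=b[np.argmax(b@np.array(w))];print(q,plane(S,*q,.106))
v2=v.copy()
for y in range(240,300,6):print(y,[(int(h[y,x]),int(v[y,x])) for x in range(196,242,3)])
```

```text
[0.50254142 0.31083479 0.16605755] 0.6458400055541409 -170.5276197471237 [ 47.  21.  -9.  -0. -60. -38.]
[231 245] [0.51430245 0.23242977 0.106     ]
[229 245] [0.51827684 0.23456668 0.106     ]
[205 327] [0.44002718 0.43460795 0.106     ]
[203 326] [0.44459092 0.43460849 0.106     ]
240 [(30, 88), (60, 91), (0, 90), (53, 139), (53, 157), (48, 152), (45, 154), (48, 155), (48, 155), (38, 150), (45, 151), (53, 153), (53, 152), (60, 154), (55, 153), (55, 154)]
246 [(45, 81), (60, 89), (40, 104), (50, 155), (48, 155), (45, 156), (75, 152), (70, 155), (50, 151), (54, 154), (50, 155), (16, 152), (11, 101), (45, 151), (48, 155), (50, 154)]
252 [(45, 104), (54, 146), (54, 157), (53, 155), (38, 154), (66, 157), (60, 153), (60, 153), (80, 158), (20, 151), (16, 154), (10, 76), (11, 77), (75, 156), (66, 155), (54, 159)]
258 [(36, 145), (48, 146), (53, 155), (68, 154), (72, 158), (50, 154), (75, 157), (83, 157), (15, 152), (17, 151), (14, 70), (13, 74), (14, 70), (45, 155), (55, 156), (60, 155)]
264 [(40, 151), (70, 156), (75, 156), (60, 155), (78, 158), (70, 154), (78, 156), (14, 152), (16, 144)
[... 231 characters left out ...]
, 151), (15, 98)]
276 [(42, 153), (45, 153), (60, 154), (48, 152), (80, 157), (16, 153), (16, 94), (12, 74), (13, 71), (12, 76), (13, 73), (10, 74), (70, 52), (50, 70), (40, 96), (40, 95)]
282 [(20, 151), (45, 150), (45, 151), (21, 151), (15, 153), (13, 75), (12, 73), (11, 76), (14, 72), (11, 73), (13, 71), (12, 70), (90, 50), (30, 60), (60, 68), (45, 65)]
288 [(50, 152), (45, 150), (15, 152), (16, 150), (14, 71), (13, 73), (14, 72), (13, 74), (11, 76), (12, 72), (13, 73), (100, 63), (50, 59), (70, 60), (150, 58), (60, 115)]
294 [(40, 152), (14, 152), (16, 144), (13, 72), (13, 74), (10, 75), (13, 71), (12, 74), (14, 72), (13, 73), (80, 62), (90, 63), (45, 63), (30, 63), (60, 106), (45, 101)]
```

Request:
move_arm --targets "0.04 0 -0.6 0;0 0 -0.8 0;0 0 -0.8 0;0 0 -0.6 0;0 0 -0.4 0;0 0 -0.2 0;0 0 0 0"

```text
time_s: 18.47
tcp_pos: [0.504, 0.3091, 0.043]
ee_rot: [[0.162, -0.987, -0.002], [-0.987, -0.162, -0.002], [0.002, 0.002, -1.0]]
wrist_force: [-0.1, -0.1, -0.1]
gripper_width: 0.645
gripper_force: 0.0
```

Request:
move_arm --targets "0 0 0 0;0 0 0 0;0 0 0 0;0 0 0 0;0 0 0 0;0 0 0 0;0 0 0 0;0 0 0 0;0 0 0 0;0 0 0 0" --gripper 2

```text
time_s: 19.3
tcp_pos: [0.5044, 0.3103, 0.0443]
ee_rot: [[0.163, -0.987, -0.0], [-0.987, -0.163, -0.0], [0.0, 0.0, -1.0]]
wrist_force: [-1.1, 0.6, 1.5]
gripper_width: 0.086
gripper_force: 30.0
```

Request:
move_arm --targets "0 0 0.4 0;0 0 0.8 0;0 0 0.9 0;0 0 0.7 0;0 0 0 0"

```text
time_s: 19.72
tcp_pos: [0.5069, 0.3121, 0.119]
ee_rot: [[0.164, -0.986, 0.007], [-0.987, -0.164, 0.005], [-0.004, -0.008, -1.0]]
wrist_force: [0.5, 0.6, -1.9]
gripper_width: 0.09
gripper_force: 30.0
```

Request:
move_arm --targets "0.5 -0.99 0 -0.216;0.5 -0.99 0 -0.216;0.5 -0.99 0 -0.216;0.5 -0.99 0 -0.216;0.5 -0.99 0 -0.216;0.5 -0.99 0 -0.216;0.5 -0.99 0 -0.216;0.5 -0.99 0 -0.216;0.5 -0.99 0 -0.216;0.5 -0.99 0 -0.216"

```text
time_s: 20.55
tcp_pos: [0.6292, 0.0614, 0.1133]
ee_rot: [[-0.026, -1.0, -0.002], [-1.0, 0.026, -0.0], [0.0, 0.002, -1.0]]
wrist_force: [0.0, 0.5, -1.9]
gripper_width: 0.093
gripper_force: 30.0
```

Request:
move_arm --targets "0.37 -0.99 0 -0.216;0.37 -0.98 0 -0.216;0 0 -0.6 0;0 0 -0.8 0;0 0 -0.8 0;0 0 -0.4 0;0 0 0 0;0 0 0 0"

```text
time_s: 21.22
tcp_pos: [0.6478, 0.0135, 0.0487]
ee_rot: [[-0.062, -0.998, -0.001], [-0.998, 0.062, -0.001], [0.001, 0.001, -1.0]]
wrist_force: [-0.2, 0.3, -0.8]
gripper_width: 0.09
gripper_force: 30.0
```

Request:
move_arm --targets "0 0 -0.2 0;0 0 -0.06 0;0 0 0 0;0 0 0 0"

```text
time_s: 21.55
tcp_pos: [0.6484, 0.0138, 0.0434]
ee_rot: [[-0.062, -0.998, 0.001], [-0.998, 0.062, 0.0], [-0.0, -0.001, -1.0]]
wrist_force: [-0.7, -1.4, -2.2]
gripper_width: 0.089
gripper_force: 30.0
```

Request:
move_arm --targets "0 0 -0.06 0;0 0 0 0;0 0 0 0"

```text
time_s: 21.8
tcp_pos: [0.6481, 0.0136, 0.0414]
ee_rot: [[-0.063, -0.998, 0.0], [-0.998, 0.063, 0.0], [-0.0, -0.0, -1.0]]
wrist_force: [-1.1, 0.0, -1.5]
gripper_width: 0.089
gripper_force: 30.0
```

Request:
move_arm --targets "0 0 -0.05 0;0 0 0 0;0 0 0 0"

```text
time_s: 22.05
tcp_pos: [0.6484, 0.0137, 0.0404]
ee_rot: [[-0.062, -0.998, 0.001], [-0.998, 0.062, 0.0], [-0.0, -0.001, -1.0]]
wrist_force: [-0.4, 0.6, -1.2]
gripper_width: 0.091
gripper_force: 30.0
```

Request:
move_arm --targets "0 0 -0.04 0;0 0 0 0;0 0 0 0"

```text
time_s: 22.3
tcp_pos: [0.6487, 0.0136, 0.0403]
ee_rot: [[-0.062, -0.998, 0.002], [-0.998, 0.062, -0.0], [-0.0, -0.002, -1.0]]
wrist_force: [-1.0, -0.1, 5.4]
gripper_width: 0.093
gripper_force: 30.0
```

Request:
move_arm --targets "0 0 0 0;0 0 0 0;0 0 0 0;-0.2 0.01 0 0;-0.3 0.02 0 0;-0.4 0.02 0 0;-0.4 0.02 0 0;0 0 0 0;0 0 0 0" --gripper 24

```text
time_s: 23.05
tcp_pos: [0.6149, 0.0153, 0.0392]
ee_rot: [[-0.062, -0.998, -0.0], [-0.998, 0.062, -0.0], [0.0, 0.0, -1.0]]
wrist_force: [0.4, -0.3, 0.3]
gripper_width: 0.276
gripper_force: 0.2
```

```bash
cat > cov.py <<'E'
from station import *
from h import *
t=sense();print(t["tcp_pos"]+[0,0,.0385],t["gripper_width"])
for n in("top","side"):
    c=capture(n);h,s,v=cv2.split(cv2.cvtColor(c["image"],cv2.COLOR_BGR2HSV))
    m=(h>=4)&(h<=20)&(s>130)
    r=np.zeros(h.shape,bool)
    q=proj(c,[.6,.017,.01]).astype(int);r[q[1]-50:q[1]+45,q[0]-60:q[0]+60]=1
    for b in blobs(m&r,12):print(n,cv2.boundingRect(b),cv2.contourArea(b),rect(c,b,.010))
E
python3 cov.py
```

```text
[0.61485345 0.0153083  0.07770712] 0.2755748793966713
top (301, 168, 15, 9) 86.5 ((632.6399536132812, -44.1790657043457), (26.9586124420166, 45.65400314331055), 1.0188624858856201)
top (264, 165, 15, 9) 87.5 ((640.6041259765625, 77.06090545654297), (27.029407501220703, 45.853694915771484), 1.0169414281845093)
side (297, 210, 10, 21) 160.5 ((453.9264221191406, -17.15277099609375), (25.332618713378906, 82.45576477050781), 25.233497619628906)
side (219, 178, 40, 46) 402.0 ((655.625, -11.653007507324219), (222.7350311279297, 42.89898681640625), 87.22425079345703)
side (189, 160, 27, 26) 333.0 ((833.0188598632812, -76.86331176757812), (83.45288848876953, 138.06857299804688), 37.47329330444336)
```

Request:
move_arm --targets "0 0 0.4 0;0 0 0.6 0;-0.1 0 0.8 0;0 0 1 0;0 0 1 0;0 0 0 0;0 0 0 0;0 0 0 0"

```text
time_s: 23.82
tcp_pos: [0.6129, 0.0154, 0.1341]
ee_rot: [[-0.063, -0.998, -0.0], [-0.998, 0.063, 0.0], [-0.0, 0.0, -1.0]]
wrist_force: [-0.4, -0.1, -1.2]
gripper_width: 0.278
gripper_force: 0.0
```

```bash
python3 cov.py
```

```text
[0.61292188 0.01537179 0.17255051] 0.27826288578644376
top (282, 172, 14, 5) 48.0 ((624.7521362304688, 19.46055030822754), (13.463892936706543, 42.513710021972656), 1.0216398239135742)
top (263, 167, 52, 34) 960.5 ((592.5894165039062, 18.20989990234375), (161.4837646484375, 103.30509948730469), 86.39874267578125)
side (297, 210, 11, 21) 160.5 ((452.3379821777344, -18.005889892578125), (28.01254653930664, 82.45951843261719), 26.18147850036621)
side (221, 191, 62, 46) 1450.5 ((589.5997314453125, 19.30084228515625), (170.13673400878906, 108.79389190673828), 86.30016326904297)
side (189, 160, 29, 27) 370.0 ((828.6056518554688, -77.35394287109375), (91.05485534667969, 142.65963745117188), 37.473209381103516)
```

Run:
```python
from station import *
from h import *
S=capture("side");T=capture("top")
for z in(.038,.03,.01):
    print(z,[S["image"][tuple(proj(S,[.591+dx,.019+dy,z]).round().astype(int)[::-1])].tolist() for dy in(-.025,0,.025) for dx in(0,.03)])
pickle.dump({"top":T,"side":S},open("c3.pkl","wb"))
# feeder rim, tight colour mask
for n,c in(("top",pickle.load(open("c0.pkl","rb"))["top"]),("top now",T)):
    v=c["image"].max(2).astype(int);b,g,r=[c["image"][...,i].astype(int) for i in range(3)]
    print(n,c["image"][217,373],c["image"][213,368],c["image"][195,412],c["image"][213,416],c["image"][221,404])
    R=np.zeros(v.shape,bool);R[175:236,358:428]=1
    m=R&(v>80)&(v<101);m=cv2.morphologyEx(m.astype(np.uint8),cv2.MORPH_OPEN,np.ones((2,2),np.uint8))
    for x in blobs(m,200):print(rect(c,x,.05))
```

```text
0.038 [[158, 158, 156], [22, 40, 53], [160, 160, 154], [24, 74, 116], [159, 158, 156], [29, 85, 134]]
0.03 [[160, 159, 157], [33, 95, 153], [151, 155, 153], [27, 96, 156], [97, 107, 104], [23, 94, 154]]
0.01 [[73, 79, 78], [42, 98, 155], [75, 79, 78], [34, 95, 155], [73, 94, 119], [33, 98, 157]]
top [84 81 81] [38 38 37] [83 81 80] [105 105 105] [88 90 90]
((501.2342529296875, -310.21600341796875), (108.05609893798828, 129.3329315185547), 31.568471908569336)
top now [84 82 82] [33 32 32] [86 83 83] [105 106 107] [90 90 90]
((500.57354736328125, -311.38519287109375), (106.98115539550781, 129.07147216796875), 30.677629470825195)
```

Request:
move_arm --targets "-0.44 0.07 -0.6 0;-0.44 0.07 -0.8 0;0 0 -0.8 0;0 0 -0.8 0;0 0 -0.8 0;0 0 -0.6 0;0 0 0 0" --gripper 44

```text
time_s: 24.6
tcp_pos: [0.5878, 0.0181, 0.0199]
ee_rot: [[-0.063, -0.998, -0.008], [-0.998, 0.063, -0.002], [0.002, 0.008, -1.0]]
wrist_force: [0.8, -1.0, -0.2]
gripper_width: 0.504
gripper_force: 0.0
```

Request:
move_arm --targets "0 0 -0.6 0;0 0 -0.6 0;0 0 -0.4 0;0 0 -0.2 0;0 0 0 0;0 0 0 0"

```text
time_s: 25.1
tcp_pos: [0.5915, 0.0189, -0.0206]
ee_rot: [[-0.062, -0.998, 0.0], [-0.998, 0.062, -0.0], [0.0, -0.0, -1.0]]
wrist_force: [-0.6, 0.6, 0.4]
gripper_width: 0.504
gripper_force: 0.0
```

Request:
move_arm --targets "0 0 0 0;0 0 0 0;0 0 0 0;0 0 0 0;0 0 0 0;0 0 0 0;0 0 0 0;0 0 0 0" --gripper 6

```text
time_s: 25.77
tcp_pos: [0.5913, 0.0189, -0.0207]
ee_rot: [[-0.062, -0.998, 0.0], [-0.998, 0.062, 0.0], [-0.0, -0.0, -1.0]]
wrist_force: [-0.0, 0.3, 2.3]
gripper_width: 0.159
gripper_force: 30.0
```

Run:
```python
from h import *
# feeder rim lines: pixel-exact edges against bench on the two lit outer edges, threshold midway, subpixel
c=pickle.load(open("c3.pkl","rb"))["top"];S=pickle.load(open("c3.pkl","rb"))["side"]
def pin(c,u0,v0,r=3,dark=True):
    g=c["image"].max(2).astype(float);u0=int(round(u0));v0=int(round(v0));w=g[v0-r:v0+r+1,u0-r:u0+r+1];return w.astype(int)
for p in((413.4,193.9),(377.7,217.5)):print(p);print(pin(c,*p,4))
for p in((321.5,137.4),(329.7,160.3)):print(p);print(pin(S,*p,5))
```

```text
(413.4, 193.9)
[[ 98  96  99  98 104  96 163 171 171]
 [ 97  96  99  96  97  95 158 170 170]
 [ 98  97  94  82 103  96 120 159 170]
 [ 98  97  75  65  88  83  99 108 165]
 [ 96  92  74  60  63  61  93  98 162]
 [ 86  91  92  86  96  71  95  96 125]
 [ 46  86  92  97  98  97  99  96  95]
 [ 42  58  98  98  97  98  98  97  97]
 [ 39  39  87  96  98  96  98  97  98]]
(377.7, 217.5)
[[ 99  97  95  96  97  77  63  79  87]
 [ 98  98  85 101 101 101  82  50  89]
 [ 97  98  67  90  78  94  97  74  85]
 [ 91  91  63  54  54  92  97 101  78]
 [ 90  92  92  68  64  92  97  94  63]
 [ 72  93  92  96  97  97  96  95  99]
 [ 36  93  99  98  98  98  97  97  96]
 [ 39  44  91  99  98  97  97  96  96]
 [ 38  38  58  95  97  97  98  96  97]]
(321.5, 137.4)
[[150 149 149 148 146 145 144 146 149 146 149]
 [157 151 151 151 146 148 150 151 152 150 150]
 [158 157 158 151 146 147 153 153 153 149 147]
 [159 160 157 129 111 149 158 161 157 153 154]
 [155 149 147  98  87 123 154 152 149 146 148]
 [129 111 114  84  68  93 118 112 106 102 104]
 [ 89  89  82  76  65  65  91  90  89  89  89]
 [ 89  91  89  79  75  81  88  92  90  91  90]
 [ 84  83  86  83  78  79  84  84  86  86  87]
 [ 65  63  60  54  52  52  51  50  52  53  50]
 [ 43  48  52  45  49  48  43  51  48  45  51]]
(329.7, 160.3)
[[133 107  64  49  60  82  84  82  84  64  46]
 [138 131  67  57  73  81  82  84  80  70  42]
 [140 138  91  83  96  89  85  87  87  83  54]
 [139 137 114  96  89  87  90  84  86  89  69]
 [129 125 107  85  74  71  88  81  84  86  79]
 [ 91  90  80  80  70  57  88  90  88  92  88]
 [ 89  90  80  76  65  69  89  89  89  91  91]
 [ 89  95  92  82  77  86  94  90  92  91  91]
 [ 88  86  83  83  79  76  86  85  87  85  83]
 [ 64  53  59  51  48  53  53  47  52  54  54]
 [ 47  48  49  46  52  48  50  49  48  51  50]]
```

Rib gripped at 14 mm. Before lifting, I'll refine the pin positions using pixel centres: top (412.5,193.2) and (376.9,216.8), side pin bases (321.3,138.9) and (329.4,161.8).

Run:
```python
from h import *
d=pickle.load(open("c3.pkl","rb"))
for n,P,z in(("top",((412.5,193.2),(376.9,216.8)),.055),("side",((321.3,138.9),(329.4,161.8)),.05)):
    a,b=[plane(d[n],*p,z)[:2] for p in P];e=b-a;print(n,(a+b)/2,np.hypot(*e),np.degrees(np.arctan2(-e[0],e[1])))
```

```text
top [ 0.51918302 -0.31627566] 0.1373838733687769 34.41512243769692
side [ 0.51489838 -0.3178545 ] 0.1374850406764184 34.18698512768253
```

Request:
move_arm --targets "0 0 0.4 0;0 0 0.8 0;0 0 1 0;0 0 1 0;0 0 1 0;0 0 0.4 0;0 0 0 0;0 0 0 0"

```text
time_s: 26.43
tcp_pos: [0.5904, 0.0189, 0.0936]
ee_rot: [[-0.063, -0.998, -0.001], [-0.998, 0.063, 0.001], [-0.001, 0.001, -1.0]]
wrist_force: [-0.4, 1.6, -2.1]
gripper_width: 0.161
gripper_force: 30.0
```

Request:
move_arm --targets "-0.211 -0.959 0 0.541;-0.211 -0.959 0 0.541;-0.211 -0.959 0 0.541;-0.211 -0.959 0 0.541;-0.211 -0.959 0 0.541;-0.211 -0.959 0 0.541;-0.211 -0.959 0 0.541;-0.211 -0.959 0 0.541;-0.211 -0.959 0 0.541;-0.211 -0.959 0 0.541"

```text
time_s: 27.27
tcp_pos: [0.5361, -0.2216, 0.0913]
ee_rot: [[0.4, -0.917, -0.005], [-0.917, -0.4, 0.001], [-0.003, 0.004, -1.0]]
wrist_force: [1.4, -0.3, -1.5]
gripper_width: 0.163
gripper_force: 30.0
```

Request:
move_arm --targets "-0.211 -0.959 0 0.541;-0.211 -0.959 0 0.541;-0.211 -0.959 0 0.541;-0.211 -0.959 0 0.541;0 0 -0.4 0;0 0 -0.6 0;0 0 0 0;0 0 0 0"

```text
time_s: 27.93
tcp_pos: [0.5153, -0.3159, 0.0663]
ee_rot: [[0.563, -0.827, -0.006], [-0.827, -0.563, 0.002], [-0.005, 0.004, -1.0]]
wrist_force: [-0.1, 0.3, -0.7]
gripper_width: 0.156
gripper_force: 30.0
```

```bash
cat > held.py <<'E'
from station import *
from h import *
t=sense();p=t["tcp_pos"]+[0,0,.0385];back=p[2]-.0158;print(t["tcp_pos"],p,"back z",back,t["wrist_force"].round(1),np.degrees(np.arctan2(t["ee_rot"][1,1],t["ee_rot"][0,1])))
for n in("top","side"):
    c=capture(n);h,s,v=cv2.split(cv2.cvtColor(c["image"],cv2.COLOR_BGR2HSV))
    m=(h>=4)&(h<=20)&(s>110);r=np.zeros(h.shape,bool)
    q=proj(c,[p[0],p[1],back]).astype(int);r[max(q[1]-45,0):q[1]+45,q[0]-50:q[0]+50]=1
    for b in blobs(m&r,20):print(n,cv2.boundingRect(b),cv2.contourArea(b),rect(c,b,back+.008))
    cv2.imwrite(f"pics/h_{n}.png",c["image"])
E
python3 held.py
```

```text
[ 0.51527667 -0.31592487  0.06633186] [ 0.51527667 -0.31592487  0.10483186] back z 0.08903186393040122 [-0.1  0.3 -0.7] -145.7469064993315
top (409, 204, 12, 10) 46.5 ((500.3194885253906, -368.3760681152344), (14.300271987915039, 37.244529724121094), 34.38670349121094)
top (422, 199, 6, 7) 21.0 ((522.6928100585938, -397.9270935058594), (18.035749435424805, 15.424369812011719), 24.880998611450195)
top (370, 193, 35, 38) 640.0 ((490.8650207519531, -279.2689208984375), (99.85293579101562, 72.32797241210938), 34.947452545166016)
side (307, 124, 41, 30) 687.5 ((514.8385009765625, -315.3629150390625), (101.77417755126953, 175.34413146972656), 33.677608489990234)
```

Request:
move_arm --targets "0 0 -0.5 0;0 0 -0.3 0;0 0 0 0;0 0 0 0;0 0 0 0"

```text
time_s: 28.45
tcp_pos: [0.5177, -0.3169, 0.0496]
ee_rot: [[0.564, -0.826, 0.001], [-0.826, -0.564, -0.001], [0.001, -0.0, -1.0]]
wrist_force: [-0.8, -1.1, -1.4]
gripper_width: 0.161
gripper_force: 30.0
```

```bash
python3 held.py
python3 - <<'E'
import cv2,numpy as np
a=cv2.imread("pics/h_top.png");b=cv2.imread("pics/h_side.png")
cv2.imwrite("pics/v6.png",cv2.convertScaleAbs(np.hstack([cv2.resize(a[180:240,360:430],(400,343),interpolation=0),cv2.resize(b[105:170,295:365],(400,343),interpolation=0)]),alpha=1.4,beta=10))
E
```

```text
[ 0.51768084 -0.31685807  0.04964093] [ 0.51768084 -0.31685807  0.08814093] back z 0.07234092986947357 [-0.8 -1.1 -1.4] -145.69010227135055
top (408, 205, 12, 9) 44.5 ((502.200439453125, -368.9976501464844), (14.442005157470703, 37.99236297607422), 34.38966751098633)
top (420, 200, 7, 6) 21.5 ((524.3607177734375, -399.4704284667969), (15.107098579406738, 18.213607788085938), 45.21333694458008)
top (370, 193, 34, 38) 620.5 ((493.0126037597656, -280.303955078125), (100.11808013916016, 72.32551574707031), 34.957576751708984)
side (306, 128, 41, 31) 682.5 ((515.50830078125, -313.5233459472656), (101.51654815673828, 175.39939880371094), 34.13225555419922)
```

View pics/v6.png

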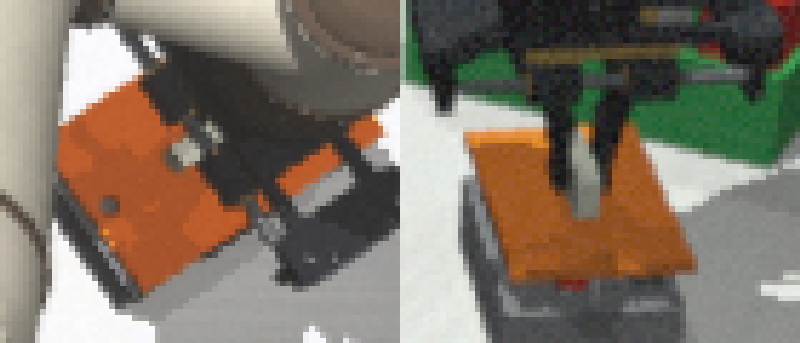

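The view shows the cover level above the feeder, rib up. Its near hole is at top-crop (110,204), about pixel (378.8,215.2). I'll compare that with the pin.

```bash
cat > hole.py <<'E'
from station import *
from h import *
t=sense();p=t["tcp_pos"]+[0,0,.0385];back=p[2]-.0158
c=capture("top");h,s,v=cv2.split(cv2.cvtColor(c["image"],cv2.COLOR_BGR2HSV))
o=((h>=4)&(h<=20)&(s>110)).astype(np.uint8)
print(o[211:220,373:385]); g=s.astype(float)[211:220,374:384]
w=np.clip(190-g,0,None);w[w<40]=0
yy,xx=np.mgrid[211:220,374:384];u,vv=(w*xx).sum()/w.sum(),(w*yy).sum()/w.sum();print(s[211:220,374:384]);print(u,vv)
H=plane(c,u,vv,back+.006)[:2];Y=np.radians(34.3);ey=np.array([-np.sin(Y),np.cos(Y)])
print("hole",H,"cover centre from hole",H-.068*ey,"tcp",p[:2],"pin2 top",plane(c,376.9,216.8,.055)[:2])
E
python3 hole.py
```

```text
[[1 1 1 1 1 1 1 1 1 1 1 1]
 [1 1 1 1 1 1 1 1 1 1 1 1]
 [1 1 1 1 1 1 1 1 1 1 1 1]
 [1 1 1 1 1 1 1 1 1 1 1 1]
 [0 1 1 1 0 0 0 1 1 1 1 1]
 [0 0 1 1 1 0 0 1 1 1 1 1]
 [0 0 1 1 1 1 1 1 1 1 1 1]
 [0 0 0 1 1 1 1 1 1 1 1 1]
 [0 0 0 0 1 1 1 1 1 1 1 1]]
[[197 201 201 199 200 201 197 203 197 197]
 [205 200 203 200 203 199 201 199 203 201]
 [202 199 200 200 197 200 199 200 201 200]
 [195 201 199 187 129 139 182 198 203 201]
 [177 200 201 107  18   0 130 197 199 203]
 [ 97 191 195 147  48  24 128 197 201 203]
 [ 44 159 201 200 174 150 191 201 201 201]
 [ 10  67 162 199 197 204 206 207 204 205]
 [  0   5  66 191 201 202 207 208 205 204]]
376.5585030791094 216.73898626243488
hole [ 0.47648222 -0.25461221] cover centre from hole [ 0.51480199 -0.3107869 ] tcp [ 0.51771865 -0.31692702] pin2 top [ 0.48035938 -0.25960726]
```

The hole's own centroid is about (378.4,215.4), which puts the hole at (0.4808,−0.2602) against the pin at (0.4804,−0.2596). They agree within 1 mm, so I lower in steps and watch the force.

Request:
move_arm --targets "0 0 -0.2 0;0 0 -0.2 0;0 0 -0.1 0;0 0 0 0;0 0 0 0"

```text
time_s: 29.02
tcp_pos: [0.5172, -0.3168, 0.0362]
ee_rot: [[0.563, -0.826, -0.0], [-0.826, -0.563, 0.0], [-0.0, 0.0, -1.0]]
wrist_force: [-0.5, 0.9, -1.1]
gripper_width: 0.156
gripper_force: 30.0
```

Request:
move_arm --targets "0 0 -0.1 0;0 0 -0.1 0;0 0 0 0;0 0 0 0"

```text
time_s: 29.35
tcp_pos: [0.5174, -0.3167, 0.0313]
ee_rot: [[0.563, -0.826, 0.0], [-0.826, -0.563, 0.0], [0.0, -0.0, -1.0]]
wrist_force: [0.6, 0.5, -2.1]
gripper_width: 0.161
gripper_force: 30.0
```

Request:
move_arm --targets "0 0 -0.1 0;0 0 0 0;0 0 0 0"

```text
time_s: 29.6
tcp_pos: [0.5174, -0.3168, 0.029]
ee_rot: [[0.563, -0.826, 0.0], [-0.826, -0.563, 0.0], [0.0, -0.0, -1.0]]
wrist_force: [1.5, 0.9, -2.0]
gripper_width: 0.158
gripper_force: 30.0
```

Request:
move_arm --targets "0 0 -0.06 0;0 0 0 0;0 0 0 0"

```text
time_s: 29.85
tcp_pos: [0.5174, -0.3168, 0.0276]
ee_rot: [[0.563, -0.826, 0.0], [-0.826, -0.563, -0.0], [0.0, -0.0, -1.0]]
wrist_force: [2.0, 1.9, -1.4]
gripper_width: 0.158
gripper_force: 30.0
```

Request:
move_arm --targets "0 0 -0.06 0;0 0 0 0;0 0 0 0"

```text
time_s: 30.1
tcp_pos: [0.5175, -0.3169, 0.0273]
ee_rot: [[0.564, -0.826, 0.001], [-0.826, -0.564, -0.001], [0.001, -0.0, -1.0]]
wrist_force: [0.8, 3.5, 5.7]
gripper_width: 0.159
gripper_force: 30.0
```

Request:
move_arm --targets "0 0 -0.04 0;0 0 0 0;0 0 0 0"

```text
time_s: 30.35
tcp_pos: [0.5175, -0.3169, 0.0273]
ee_rot: [[0.564, -0.826, 0.001], [-0.826, -0.564, -0.001], [0.001, -0.0, -1.0]]
wrist_force: [-2.1, 5.1, 10.0]
gripper_width: 0.16
gripper_force: 30.0
```

Contact came at exactly the predicted seated height (rep 0.0273), so I release and retreat.

Request:
move_arm --targets "0 0 0 0;0 0 0 0;0 0 0 0;0 0 0 0;0 0 0 0;0 0 0 0" --gripper 44

```text
time_s: 30.85
tcp_pos: [0.5169, -0.3169, 0.0247]
ee_rot: [[0.563, -0.826, -0.001], [-0.826, -0.563, 0.0], [-0.001, 0.001, -1.0]]
wrist_force: [-0.5, 0.9, 0.4]
gripper_width: 0.479
gripper_force: 0.0
```

Request:
move_arm --targets "0 0 0.4 0;0 0 0.8 0;0 0 1 0;0 0 1 0;0 0 1 0;0 0.8 1 0;0 1 0 0;0 1 0 0;0 1 0 0;0 1 0 0"

```text
time_s: 31.68
tcp_pos: [0.5171, -0.1959, 0.1561]
ee_rot: [[0.563, -0.826, 0.001], [-0.826, -0.563, -0.0], [0.001, -0.001, -1.0]]
wrist_force: [-0.8, 0.1, -0.3]
gripper_width: 0.511
gripper_force: 0.0
```

Request:
move_arm --targets "0 1 0 0;0 1 0 0;0 1 0 0;0 1 0 0;0 0 0 0;0 0 0 0;0 0 0 0"

```text
time_s: 32.27
tcp_pos: [0.5173, -0.097, 0.1556]
ee_rot: [[0.564, -0.826, 0.001], [-0.826, -0.564, -0.0], [0.0, -0.0, -1.0]]
wrist_force: [0.1, 0.3, 0.1]
gripper_width: 0.503
gripper_force: 0.0
```

Run:
```python
from station import *
from h import *
o=[]
print(sense()["tcp_pos"],sense()["time_s"])
for n,(x,y) in(("top",(360,170)),("side",(290,110))):
    c=capture(n);h,s,v=cv2.split(cv2.cvtColor(c["image"],cv2.COLOR_BGR2HSV))
    m=(h>=4)&(h<=20)&(s>110);r=np.zeros(h.shape,bool);r[y:y+70,x:x+75]=1
    for b in blobs(m&r,20):print(n,cv2.boundingRect(b),cv2.contourArea(b),rect(c,b,.058))
    o.append(cv2.resize(c["image"][y:y+70,x:x+70],(400,400),interpolation=0))
cv2.imwrite("pics/end.png",cv2.convertScaleAbs(np.hstack(o),alpha=1.3,beta=5))
```

```text
[ 0.51732134 -0.09701801  0.15558492] 32.2667
top (366, 179, 59, 53) 1558.0 ((518.4345092773438, -316.79833984375), (100.59383392333984, 161.6361541748047), 33.9599494934082)
side (308, 134, 37, 31) 710.0 ((515.8673706054688, -313.57391357421875), (101.36811065673828, 172.61981201171875), 33.96653366088867)
```

View pics/end.png

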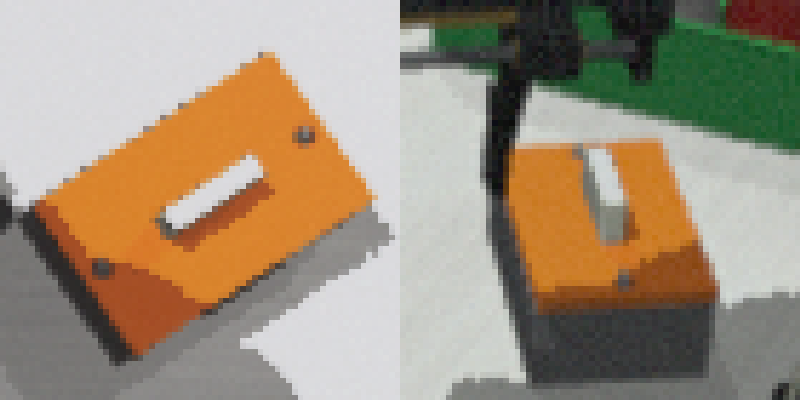

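The final picture shows the cover seated flush with its rib up. Both pins are in their holes (top crop (305,135) and (102,268)), and the gripper is clear.

```bash
python3 -c "
from station import *
print(finish_job())"
```

```text
the job is handed in; nothing more can be done
None
```

The job is handed in at about 32 s: the red bone is in the feeder and the cover, first laid flat on the mat, is fitted rib up; the last picture shows both pins through its holes and the cover flush, though no verdict came back.

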